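# Ready the tracing projector

### The job

Get the short-throw projector ready for tracing onto the canvas: lift the paint jar off its closed dust cover and stand it in the low grey tray without dropping it, then swing the cover all the way aside on its pin to its stop, then press the round power button. Last, roll the focus wheel by its exposed rim towards the canvas until the white line across its rim is level with the two index ticks beside its slot. Never touch the lens window glass or tip the jar over, and leave everything else where it lies.

Things in the scene. Friction and masses are not known exactly. Their poses are not given: they have to be found in the camera images.
- projector: pale grey flat-topped projector box 230 (x) x 290 (y) x 85 mm high, fixed to the table, origin under its centre. Its -y side faces the canvas on the easel right of the table, its -x side faces the robot; it stands turned by up to 0.3 rad. On the flat top: dust cover, power button, focus wheel, and an eraser at the +x +y corner
- paint_jar_center (a point): centre, half-way up, of the round upright jar with a black screw cap standing on the closed dust cover: 47 mm across, 62 mm high, 0.08 to 0.15 kg. Its point is 31 mm above its underside
- tray: low open grey tray (fixed) with a few supplies at one end: outside 270 (x) x 170 (y) x 52 mm high, walls and floor 4 mm thick; origin under its centre. Its -x half holds another jar and a tape roll, its +x half is empty; the jar may stand anywhere on its floor
- cover (a joint): angle of the dust cover about its upright pin: 0 closed over the window, 1.75 rad fully aside at its stop. Growing values turn it clockwise seen from above, so its free end swings from the projector's -x side round through +y. Stays where it is left; about 0.6 N at the tab moves it. It may start slightly open
- cover_pin (a point): axis of the cover's single pin, at the height of the projector's top; the screw head reaches 9 mm above this. The pin lies at (+85, -60) mm from the projector's centre. The cover is a grey plate 68 mm wide, 4 mm thick, reaching 140 mm from the pin, its upper face 5.5 mm above the projector's top; closed, it points from the pin along the projector's -x
- cover_tab (a point): middle of the thumb tab that stands up from the cover on its centre line, 119 mm from the pin: a fin 28 mm long (radially), 5 mm thick (along the swing), from 5.5 to 22.5 mm above the projector's top; this point is 14 mm above the projector's top
- lens_window: pane of the lens window, 85 x 50 mm, sunk 13 mm below the projector's top under the closed cover, centred at (+2.5, -60) mm from the projector's centre; not to be touched by the robot
- button_top (a point): centre of the top of the round aluminium power button, 24 mm across, standing 6 mm above the projector's top near its -x edge, at (-85, -105) mm from the projector's centre (does not move with the button)
- power_button (a joint): travel of the power button, m: 0 up, 0.004 fully down; springs back; takes about 1 N to start and 5 N to bottom
- wheel_top (a point): highest point of the focus wheel's rim, 8 mm above the projector's top, at (-75, +55) mm from the projector's centre; the dark ribbed wheel, 24 mm in radius and 13 mm wide, turns about the projector's x axis in a slot 18 x 41 mm; the rest of it is below the top. The two dark index ticks lie on the top on either side of the slot, level (in the projector's y) with this point
- focus_wheel (a joint): angle: 0 when the white line across the rim is uppermost, level with the index ticks. Starts negative, line on the side away from the canvas (hidden in the slot below -0.84). Dragging the top of the rim towards the canvas (projector's -y) makes it grow, 1 rad per 24 mm; stops at -1.9 and 1.2. A fingertip pressed on with about 5 N carries it along, slipping a little; it stays where left
- tray_jar: bystander: a jar like the first, 62 mm high, in the tray's -x half, origin under its centre
- tape_roll: bystander: roll of tape lying flat in the tray's -x half, 88 mm across, 24 mm high
- eraser: bystander: white eraser 42 x 22 x 12 mm on the projector's top, about (+30, +118) mm from its centre
- paint_tube: bystander: paint tube lying on the table right of the projector, 140 mm long, 26 mm high
- ink_bottle: bystander: small dark ink bottle, 42 mm across, 52 mm high, standing on the table right of the projector
Mind the look-alikes: they are no part of the job. Leave any blue or orange look-alike of the part that bears paint_jar_center alone.

How it is judged:
On the way, in this order (a step that is already met when the one before it is completed fails the run):
1. the paint jar stands upright on the tray's floor, let go (x of paint_jar_center in the frame of tray between -0.12 and 0.12 m and y of paint_jar_center in the frame of tray between -0.07 and 0.07 m and z of paint_jar_center in the frame of tray below 0.04 m and angle between paint_jar_center's own z axis and vertical below 0.15 rad and contact force between the fingers and paint_jar below 0.1 N), for 0.2 s.
2. the dust cover is swung aside to its stop, the window fully uncovered (value of joint cover above 1.5 rad), for 0.2 s.
3. the power button is pressed down (value of joint power_button above 0.0028 m), for 0.05 s.
4. the focus wheel's white line is level with the index ticks (value of joint focus_wheel between -0.15 and 0.15 rad), for 0.2 s.
At the end, for the whole second after the job is handed in: the paint jar stands upright (within 0.15 rad) and still on the tray's floor, the cover is swung aside past 1.5 of its 1.75 rad, the power button has been pressed at least 2.8 mm and is up again, and the focus wheel's line is within 0.15 rad of the index ticks (all of step 4 and x of paint_jar_center in the frame of tray between -0.12 and 0.12 m and y of paint_jar_center in the frame of tray between -0.07 and 0.07 m and z of paint_jar_center in the frame of tray below 0.04 m and angle between paint_jar_center's own z axis and vertical below 0.15 rad and linear speed of paint_jar below 0.02 m/s and value of joint cover above 1.5 rad and value of joint power_button below 0.001 m); the robot touches nothing.
It fails at once if the robot touches the lens window glass (contact force between any of the arm, the fingers and lens_window above 0.3 N).
It fails at once if the paint jar is tipped over (angle between paint_jar_center's own z axis and vertical above 0.8 rad).
It fails at once if the paint jar is dropped (falls freely by more than about 30 mm) (contact force between the fingers and paint_jar below 0.05 N and linear speed of paint_jar above 0.8 m/s).
It fails at once if a bystander is moved by more than 30 mm (distance of any of tray_jar, tape_roll, eraser, paint_tube, ink_bottle from where it was at the start of the episode above 0.03 m).
It also fails if it takes over 72 s, if anything falls off the work surface, if the arm or the gripper's body presses on something with over 40 N, if the wrist force passes 120 N, or if a joint passes its speed limit or range.

### The arm

A 6-joint arm with a two-finger parallel gripper is mounted at the origin on the work surface. World frame = base frame: x ahead of the robot, y to its left, z up, the work surface at z = 0. Lengths are in m, angles in rad, forces in N, time in s.
With the tool pointing down it reaches from about 0.35 to 0.775 m from the base axis. Payload 7.3 kg.
Tool frame: the origin (TCP) lies on the centre line of the jaws, within the pads' length; the fingertips stand 22 mm ahead of it and the grasp point (between the pads) lies 3 mm ahead of it; z points along the fingers, y is the line along which they close (so a half turn about z gives the same grasp; the last joint's range is limited). The gripper opens to 92 mm and grips with 3 to 60 N. Pads are 19 mm wide; open, the fingers measure 130 mm over their backs; the gripper's body (75 mm by 190 mm) begins 47 mm behind the grasp point.
Start: joints at [-1.313, 0.342, 1.524, -0, 1.275, -0.146], TCP at [0.206, -0.483, 0.213] pointing down, gripper open.
Joint ranges: [-2.53, 2.53], [-0.77, 2.02], [0.04, 2.7], [-1, 4.14], [0.28, 2.66], [-3.11, 3.11]. Speed limits (rad/s): [2.57, 2.57, 3.14, 3.14, 3.14, 3.14].

### API

Orientations are given as a unit quaternion [w, x, y, z].
In Python, from plant import arm gives the robot as it stands. Calls block until the motion is done:
- arm.goto(position, orientation): joint-space move of the TCP to a pose.
- arm.movel(position, ori=None, v=0.15, threshold=None): straight line of the TCP; ori=None keeps the orientation; v is the mean speed in m/s. With threshold (N) it stops when the force on the tool has changed by that much, and returns True; else False.
- arm.goto_joints(angles): joint-space move.
- arm.ungrasp() and arm.close(squeeze=None): open the fingers fully, or close them until they stop; squeeze is the grip in N (None keeps the last).
- arm.pause(seconds).
- arm.inverse_kinematics(position, orientation): joint angles nearest the present ones, or None.
- arm.get_state(): the state.
- arm.snapshot(name): name is "side" or "top" or "wrist"; returns the picture (480x640x3 uint8, blue, green, red); there is no depth.
- arm.camera_params(name): a dict with "mtx" (3x3 intrinsics, pixels), "cam_to_world" (4x4, takes a point from camera to world coordinates); the wrist camera has in their place "tool_from_camera" (4x4, takes a point from camera to tool coordinates, whose origin is the TCP and whose axes are the flange's). Camera axes: x right, y down, z forward; pixel columns grow to the right and rows downward; lengths in m; the calibration is good to about 2 mm. A picture is of the moment at which its call begins: read the wrist's pose just before it. camera_params takes no time and is no camera call.
A pose or a line that the arm cannot do raises arm.MotionError and nothing moves.
- arm.close_job(): hands the job in; it is judged then, once.
The state is a dict: "time_s": time; "qpos": joint angles; "joint_vel": joint speeds; "effort": joint torques, N m; "eef_pos": TCP position; "tcp_rot": TCP orientation; "force": force on the tool from outside, world axes, zero at the start; "moment": the same for the moment, N m; "finger_gap": finger opening in m; "finger_force": force on a finger pad.
Only numpy, scipy, OpenCV 4.12 (cv2) and the standard library are available. Lean on these libraries where they do the work, as an engineer would, in place of code of your own. Each camera call takes 0.05 s, during which the arm holds its last target. There are 200 camera calls.

## Working session

There is one attempt and no reset: what is moved stays moved. The work goes in short steps, each a Python script; the robot and the scene stay as the last script left them, time stands still between calls to the robot, and variables do not carry over. Pictures are saved under pics/ and viewed, at most 10 in all, crops included, and the job is handed in when it is done.

```bash
mkdir -p pics; ls
python3 - <<'E'
from plant import arm
import cv2,json
for n in("top","side"):
    cv2.imwrite(f"pics/{n}0.png",arm.snapshot(n)); p=arm.camera_params(n); print(n,p["mtx"],p["cam_to_world"])
print(arm.camera_params("wrist")); print(arm.get_state())
E
```

```text
pics
top [[537.41635835   0.         322.81291118]
 [  0.         537.41635835 240.47130236]
 [  0.           0.           1.        ]] [[ 0.0098944  -0.9764863   0.21535227  0.29267504]
 [-0.99994486 -0.00890447  0.00556654  0.00409008]
 [-0.00351806 -0.21539548 -0.97652056  1.09433158]
 [ 0.          0.          0.          1.        ]]
side [[492.18738799   0.         308.50137192]
 [  0.         492.18738799 233.56984861]
 [  0.           0.           1.        ]] [[-0.99942052 -0.02944535  0.01707607  0.4772858 ]
 [-0.03034048  0.54322268 -0.83904027  0.92069534]
 [ 0.01542972 -0.83907216 -0.54380128  0.70054273]
 [ 0.          0.          0.          1.        ]]
{'mtx': array([[372.55623651,   0.        , 318.81476274],
       [  0.        , 372.55623651, 240.22878149],
       [  0.        ,   0.        ,   1.        ]]), 'tool_from_camera': array([[-2.66447894e-04, -9.64791446e-01, -2.63015959e-01,
         6.91971402e-02],
       [ 9.99999853e-01, -3.81525206e-04,  3.86457159e-04,
        -8.42940751e-05],
       [-4.73197779e-04, -2.63015818e-01,  9.64791405e-01,
        -1.71256917e-01],
       [ 0.00000000e+00,  0.00000000e+00,  0.00000000e+00,
         1.00000000e+00]])}
{'time_s': 0.1, 'qpos': array([-1.31300130e+00,  3.42596440e-01,  1.52490611e+00,  8.50265600e-06,
        1.27538578e+00, -1.45969517e-01]), 'joint_vel': array([-0.00151952, -0.00310231, -0.00034421, -0.0015183 , -0.00170427,
       -0.00016838]), 'effort': array([ 1.95542663e-03, -4.32005382e+01, -2.44695193e+01,  7.19852443e-02,
        5.26125426e-02, -4.46739375e-05]), 'eef_pos': array([ 0.20620609, -0.48240697,  0.21234922]), 'tcp_rot': array([-6.47052755e-04,  9.79690936e-01,  2.00512470e-01, -3.21435152e-05]), 'force': array([0.28576858, 0.11953529, 0.69198406]), 'moment': array([-0.04417742,  0.03401623, -0.01605122]), 'finger_force': 0.0, 'finger_gap': 0.09179064622792232}
```

View pics/top0.png

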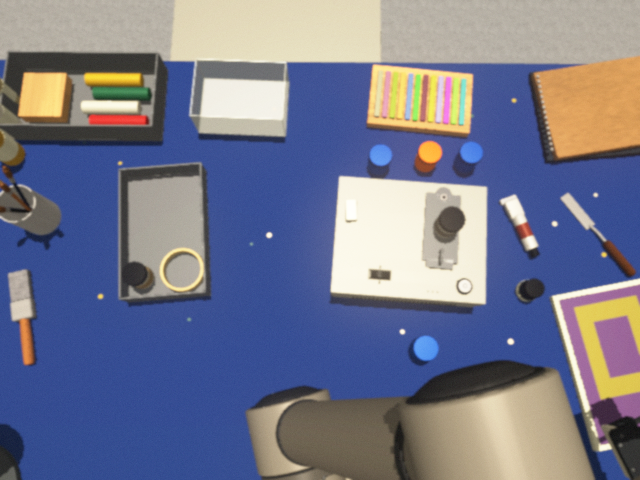

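View pics/side0.png

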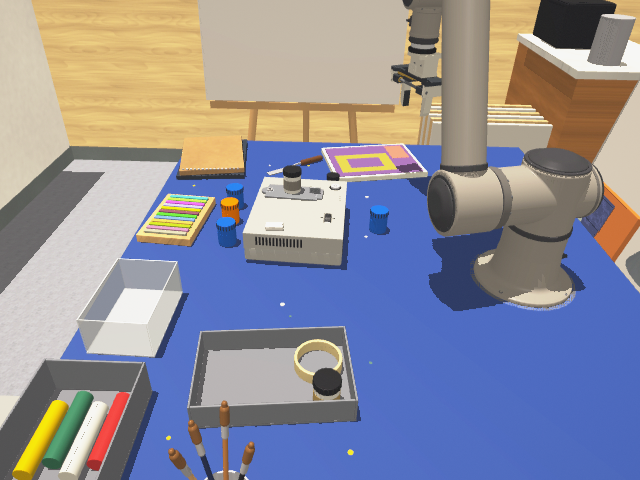

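The top picture shows the projector at about (410,240), with the jar's black cap on its cover at (451,219), the pin at (443,193), the button at (464,286) and the wheel at (380,274). The tray, with another jar and tape, is at (162,230). Jar candidates are the blue ones at (380,156), (470,153) and (425,348), the orange one at (429,152), the black-capped one in the tray at (138,276), and the black-capped one on the cover at (451,219). The last fits, since it stands on the dust cover. I'll confirm it in an enlarged crop.

Run:
```python
import cv2
i=cv2.imread("pics/top0.png")
cv2.imwrite("pics/c1.png",cv2.resize(i[170:312,325:500],None,fx=4.2,fy=4.2,interpolation=cv2.INTER_CUBIC))
```

```text
(no output)
```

View pics/c1.png

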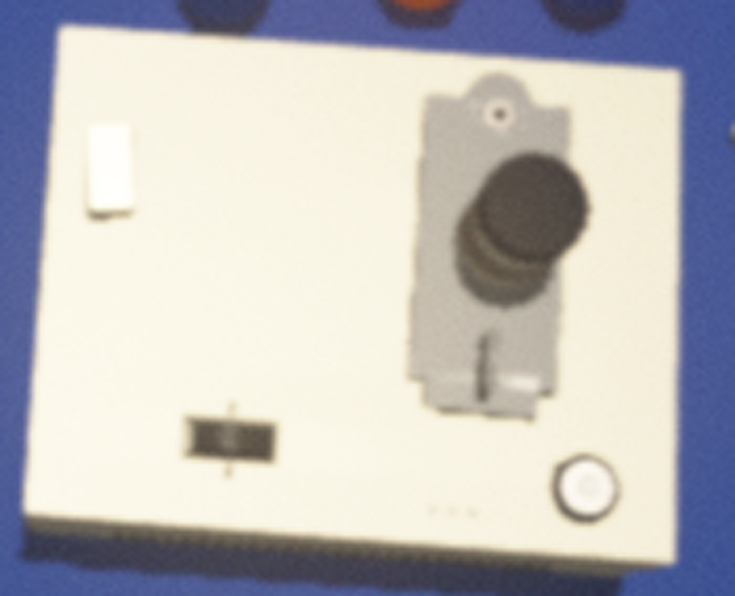

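The crop shows the black-capped jar at crop (534,208) standing on the grey cover. The pin is at (498,114), the tab at (487,365), the button at (586,488) and the wheel ticks at (230,408) and (228,471). It is the jar meant.

```bash
cat > h.py <<'E'
import numpy as np, cv2
from plant import arm
def ray(n,px,z,T=None):
    p=arm.camera_params(n); T=p["cam_to_world"] if T is None else T
    d=T[:3,:3]@np.linalg.solve(p["mtx"],[px[0],px[1],1.]); o=T[:3,3]
    return (o+d*(z-o[2])/d[2])[:2]
def fit(loc,w):
    loc=np.array(loc,float);w=np.array(w);a=loc-loc.mean(0);b=w-w.mean(0)
    th=np.arctan2((a[:,0]*b[:,1]-a[:,1]*b[:,0]).sum(),(a*b).sum())
    R=np.array([[np.cos(th),-np.sin(th)],[np.sin(th),np.cos(th)]])
    t=w.mean(0)-R@loc.mean(0); return th,t,w-(loc@R.T+t)
def down(yaw): # tool z down, tool x axis at angle yaw, tool y = yaw-90deg
    return [0,np.cos(yaw/2),np.sin(yaw/2),0]
def P(loc,th,t):
    c,s=np.cos(th),np.sin(th); return np.array([[c,-s],[s,c]])@np.array(loc)+t
E
python3 - <<'E'
from h import *
f=lambda c,z:ray("top",((c[0]+.5)/4.2-.5+325,(c[1]+.5)/4.2-.5+170),z)
L=[(.115,.145),(.115,-.145),(-.115,-.145),(-.115,.145),(.085,-.06),(-.085,-.105),(-.075,.055)]
W=[f((60,27),.085),f((681,70),.085),f((677,563),.085),f((25,513),.085),f((498,114),.094),f((586,488),.091),f((229,440),.085)]
th,t,r=fit(L,W);print("proj",th,t);print(r.round(4))
j=f((534,208),.1525);tb=f((486,365),.1075);R=P((0,0),th,0*t)
c,s=np.cos(-th),np.sin(-th);M=np.array([[c,-s],[s,c]])
print("jar",j,M@(j-t),"tab",tb,M@(tb-t))
v=M@(tb-t)-np.array([.085,-.06]);print("tab r",np.hypot(*v),"cover",np.arctan2(v[1],-v[0]))
th2,t2,r2=fit([(.135,.085),(.135,-.085),(-.135,-.085),(-.135,.085)],[ray("top",p,.052) for p in[(119,167),(203,163),(209,296),(119,300)]])
print("tray",th2,t2,r2.round(4))
print("target",P((.065,0),th2,t2))
print([ray("top",p,.0) for p in [(380,156),(429,152),(470,153)]])
E
```

```text
proj -0.06611111119362133 [ 0.52148919 -0.15797759]
[[ 0.      0.0002]
 [ 0.0006 -0.0009]
 [-0.0003 -0.0015]
 [ 0.0002 -0.0001]
 [-0.0001  0.0007]
 [-0.0004  0.0011]
 [ 0.0001  0.0005]]
jar [ 0.5420114  -0.22340127] [ 0.02479947 -0.06392501] tab [ 0.48161861 -0.20994805] [-0.03635015 -0.0544909 ]
tab r 0.12147514146335792 cover 0.045367215868038435
tray 0.0847077069129657 [0.54170085 0.33044455] [[ 0.004   0.003 ]
 [-0.0002  0.0005]
 [-0.0044 -0.0042]
 [ 0.0006  0.0008]]
target [0.60646779 0.33594397]
[array([ 0.72190639, -0.11130216]), array([ 0.7319847, -0.2173251]), array([ 0.7304394, -0.3057702])]
```

```bash
cat >> h.py <<'E'
TH,T0=-0.0661,np.array([.52149,-.15798]); TH2,T2=.0847,np.array([.5417,.33044])
E
python3 - <<'E'
from h import *
j=[.542,-.2234]; k=list(P((.065,0),TH2,T2))
for y in(0,np.pi):
    print(y,arm.inverse_kinematics(j+[.1245],down(TH+y)),arm.inverse_kinematics(k+[.04],down(TH2+y)))
q=down(TH)
arm.goto(j+[.24],q); arm.movel(j+[.1245],v=.12)
s=arm.get_state();print(s["eef_pos"],s["force"]);
arm.close(20); s=arm.get_state();print(s["finger_gap"],s["finger_force"],s["time_s"])
arm.movel(j+[.15],v=.06); arm.movel(j+[.24],v=.15)
s=arm.get_state();print(s["finger_gap"],s["finger_force"],s["force"],s["time_s"])
cv2.imwrite("pics/side1.png",arm.snapshot("side"))
E
```

```text
0 [-5.21654520e-01  5.32330984e-01  1.47512153e+00 -4.44089210e-16
  1.13414014e+00  1.11524181e+00] [ 3.95431036e-01  8.03910790e-01  1.20229307e+00 -4.44089210e-16
  1.13538879e+00  1.88152736e+00]
3.141592653589793 [-5.21654520e-01  5.32330984e-01  1.47512153e+00 -4.44089210e-16
  1.13414014e+00 -2.02635085e+00] [ 3.95431036e-01  8.03910790e-01  1.20229307e+00 -4.44089210e-16
  1.13538879e+00 -1.26006529e+00]
[ 0.54243104 -0.22373269  0.12528495] [ 1.30219948 -0.28545657  0.46112939]
0.04663498078227717 19.998886585235596 3.5667
0.04650469895992786 19.994405508041382 [-0.13467456  0.3622999  -2.5142297 ] 4.8917
```

View pics/side1.png

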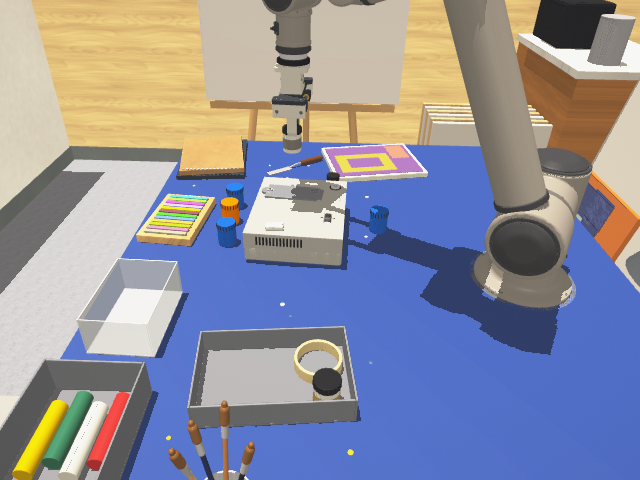

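The picture shows the jar held upright in the fingers at (292,138), clear of the projector. Next I place it in the tray.

Run:
```python
from h import *
k=list(P((.065,0),TH2,T2))
arm.movel([.5,.05,.24],v=.3); arm.movel(k+[.2],ori=down(TH2),v=.25)
arm.movel(k+[.06],v=.12)
print(arm.movel(k+[.034],v=.03,threshold=3))
s=arm.get_state();print(s["eef_pos"],s["force"],s["finger_gap"])
arm.ungrasp(); arm.pause(.3); arm.movel(k+[.22],v=.2)
s=arm.get_state();print(s["finger_gap"],s["force"],s["time_s"])
arm.movel(list(P((-.08,.08),TH,T0))+[.3],ori=down(TH),v=.3)
cv2.imwrite("pics/side2.png",arm.snapshot("side")); print(arm.get_state()["time_s"])
i=arm.snapshot("wrist"); cv2.imwrite("pics/w2.png",i)
```

```text
True
[0.60616853 0.33547204 0.0378827 ] [ 0.29478012 -1.05853693  4.09961556] 0.04641972316948518
0.09196974645076585 [ 0.35179306 -0.51587361 -0.62861925] 11.6583
13.3417
```

View pics/side2.png

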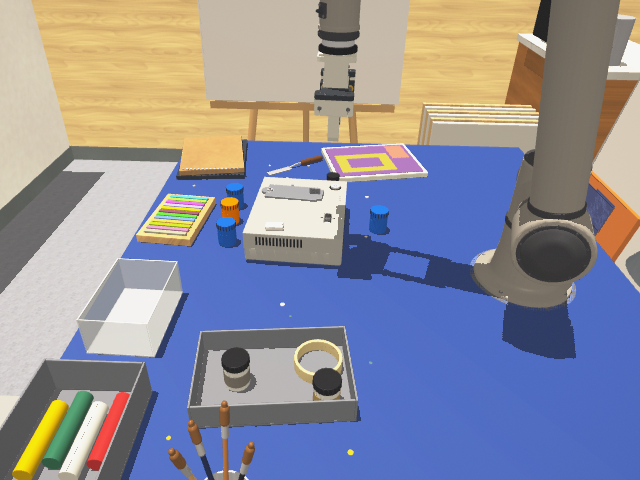

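View pics/w2.png

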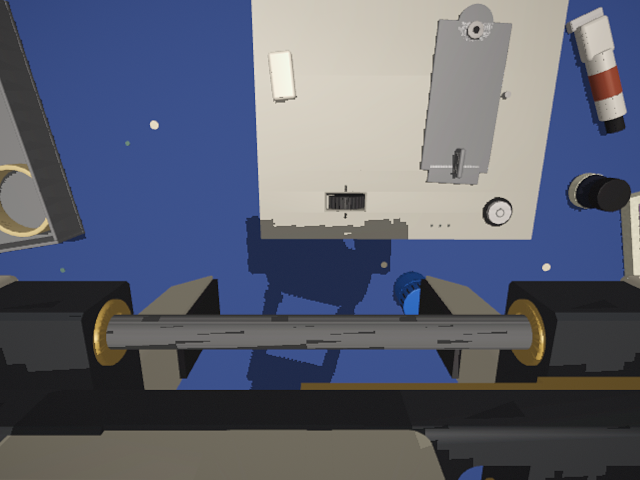

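The side picture shows the jar upright in the tray's empty half at (236,370), let go. The wrist picture shows the cover nearly closed, with its tab at (459,162) and no white line visible on the wheel at (346,202). I'll swing the cover now.

Run:
```python
from h import *
def pose(a,d):
    u=np.array([-np.cos(a),np.sin(a)]);t=np.array([np.sin(a),np.cos(a)])
    return P(np.array([.085,-.06])+.119*u-d*t,TH,T0),down(TH-a+np.pi/2)
def mv(a,d,z,**k):
    p,q=pose(a,d); return arm.movel([*p,z],ori=q,**k)
arm.close(20)
p,q=pose(.045,.022); arm.goto([*p,.17],q)
print(mv(.045,.022,.118,v=.1)); s=arm.get_state(); print(s["eef_pos"],s["force"])
f=s["force"]
for a in np.linspace(.045,1.69,8):
    mv(a,.0115,.118,v=.09); print(round(a,2),(arm.get_state()["force"]-f).round(1))
mv(1.69,.03,.118,v=.1); mv(1.69,.03,.2,v=.2)
b=P((-.085,-.105),TH,T0); arm.movel([b[0]-.05,b[1],.25],ori=down(TH+np.pi/2),v=.3)
print(arm.get_state()["time_s"])
cv2.imwrite("pics/w3.png",arm.snapshot("top"))
```

```text
False
[ 0.48197456 -0.23227135  0.11845051] [-0.93493696  0.2409586   0.21211921]
0.04 [ 1.1 -0.9 -0.2]
0.28 [ 0.7 -1.   0.6]
0.52 [ 1.  -0.5 -0.7]
0.75 [ 0.7 -0.8 -0.6]
0.99 [0.1 0.3 0.4]
1.22 [ 0.7 -0.7 -0.8]
1.46 [0.3 0.1 0.6]
1.69 [ 1.2  0.5 -0.2]
23.3917
```

View pics/w3.png

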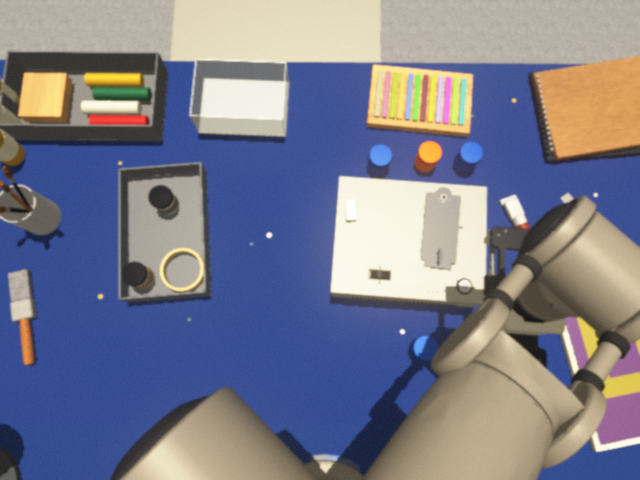

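The picture shows the jar standing in the tray at (162,198), but the cover has not moved: its tab is still at (440,258). The forces were noise only, so I'll check the fingers.

Run:
```python
from h import *
s=arm.get_state(); print(s["finger_gap"],s["finger_force"],s["eef_pos"],s["tcp_rot"],s["qpos"])
i=arm.snapshot("wrist"); cv2.imwrite("pics/w4.png",i)
```

```text
0.0003530362170223656 0.0 [ 0.37986917 -0.25687535  0.24972214] [-2.67405109e-04  7.30061475e-01  6.83381423e-01  3.52189119e-05] [-7.62047224e-01  1.90390563e-01  1.62866932e+00  1.03617812e-04
  1.32306277e+00 -6.96045100e-01]
```

View pics/w4.png

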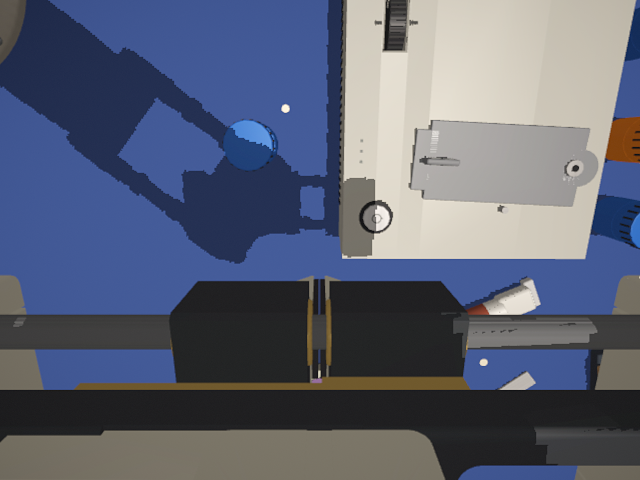

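The wrist picture shows the fingers closed and the cover still closed, with its tab at (440,162). I have few views left, so I'll measure the cover angle with code: push partway, reading it on the way.

```bash
cat >> h.py <<'E'
def rect(img,n,z,T=None,s=2000):
    """rectify plane z to projector frame; pixel = ((x+.12)*s,(y+.15)*s)"""
    p=arm.camera_params(n); T=p["cam_to_world"] if T is None else T
    L=np.array([(-.12,-.15),(.12,-.15),(.12,.15),(-.12,.15)])
    W=np.array([[*P(l,TH,T0),z] for l in L]); C=(W-T[:3,3])@T[:3,:3]; uv=C@p["mtx"].T; uv=uv[:,:2]/uv[:,2:]
    H=cv2.getPerspectiveTransform(uv.astype(np.float32),((L+[.12,.15])*s).astype(np.float32))
    return cv2.warpPerspective(img,H,(int(.24*s),int(.3*s)))
def wristT(s):
    from scipy.spatial.transform import Rotation as R
    M=np.eye(4); q=s["tcp_rot"]; M[:3,:3]=R.from_quat([q[1],q[2],q[3],q[0]]).as_matrix(); M[:3,3]=s["eef_pos"]
    return M@arm.camera_params("wrist")["tool_from_camera"]
def cover(img,n,T=None):
    """angle maximising grey pixels in cover rectangle (pin->140mm, 60 wide)"""
    r=rect(img,n,.0905,T); h=cv2.cvtColor(r,cv2.COLOR_BGR2GRAY); m=((h>90)&(h<185)&(r.max(2)-r.min(2)<25)).astype(float)
    rr,w=np.meshgrid(np.arange(.02,.137,.003),np.arange(-.03,.031,.003)); best=[]
    for a in np.arange(-.1,1.8,.02):
        x=.085-rr*np.cos(a)+w*np.sin(a); y=-.06+rr*np.sin(a)+w*np.cos(a)
        best.append((cv2.remap(m,((x+.12)*2000).astype(np.float32),((y+.15)*2000).astype(np.float32),cv2.INTER_NEAREST).mean(),a))
    return max(best)
E
python3 - <<'E'
from h import *
for f in("top0","w3"): print(f,cover(cv2.imread(f"pics/{f}.png"),"top"))
s=arm.get_state(); print("w4",cover(cv2.imread("pics/w4.png"),"wrist",wristT(s)))
r=rect(cv2.imread("pics/w4.png"),"wrist",.0905,wristT(s)); cv2.imwrite("pics/r4.png",r)
s=dict(tcp_rot=down(TH),eef_pos=[*P((-.08,.08),TH,T0),.3]); print("w2",cover(cv2.imread("pics/w2.png"),"wrist",wristT(s)))
E
```

```text
top0 (np.float64(0.3431013431013431), np.float64(-0.08))
w3 (np.float64(0.30158730158730157), np.float64(-0.06))
w4 (np.float64(0.9755799755799756), np.float64(0.020000000000000018))
w2 (np.float64(0.9682539682539683), np.float64(0.08000000000000004))
```

```bash
cat >> h.py <<'E'
def pose(a,d,r=.119):
    u=np.array([-np.cos(a),np.sin(a)]);t=np.array([np.sin(a),np.cos(a)])
    return P(np.array([.085,-.06])+r*u-d*t,TH,T0),down(TH-a+np.pi/2)
def mv(a,d,z,**k):
    p,q=pose(a,d); return arm.movel([*p,z],ori=q,**k)
E
python3 - <<'E'
from h import *
p,q=pose(.045,.022); arm.goto([*p,.14],q)
arm.movel([*p,.122],v=.1)
print(arm.movel([*p,.105],v=.02,threshold=2)); s=arm.get_state(); print(s["eef_pos"],s["force"])
z=s["eef_pos"][2]+.004
mv(.045,.022,z,v=.05); f=arm.get_state()["force"]
for d in(.018,.014,.010,.006,.002): mv(.045,d,z,v=.05); s=arm.get_state(); print(d,(s["force"]-f).round(2),s["eef_pos"].round(4))
mv(.3,.0115,z,v=.1); print((arm.get_state()["force"]-f).round(2))
mv(.3,.0115,.19,v=.2); s=arm.get_state(); i=arm.snapshot("wrist"); print("cover",cover(i,"wrist",wristT(s)),s["time_s"]); cv2.imwrite("pics/w5.png",i)
E
```

```text
False
[ 0.48173669 -0.23219682  0.10510672] [-0.16563891 -0.01279524 -0.01980278]
0.018 [ 0.26 -0.42  0.99] [ 0.482  -0.2278  0.1091]
0.014 [-1.03  1.51  1.  ] [ 0.4825 -0.2239  0.1091]
0.01 [0.13 0.44 1.28] [ 0.483  -0.22    0.1091]
0.006 [1.22 0.04 0.88] [ 0.4834 -0.216   0.1091]
0.002 [0.53 1.21 0.9 ] [ 0.4838 -0.212   0.1091]
[ 0.66 -0.57  0.77]
cover (np.float64(0.5445665445665445), np.float64(0.10000000000000003)) 27.95
```

Run:
```python
from h import *
p=P((-.02,.06),TH,T0); arm.movel([*p,.13],v=.2)
print(arm.movel([*p,.085],v=.03,threshold=3)); s=arm.get_state(); print(s["eef_pos"],s["force"],s["finger_gap"],s["time_s"])
i=arm.snapshot("top"); arm.movel([*p,.13],v=.2)
a=cv2.resize(i[150:330,310:530],(800,600)); b=cv2.imread("pics/w5.png")
a=cv2.resize(a,(440,360)); cv2.imwrite("pics/m.png",np.vstack([np.hstack([a,np.zeros((360,360,3),np.uint8)]),np.zeros((0,800,3),np.uint8)]) if 0 else np.hstack([a,cv2.resize(b,(360,360*480//640)).copy() if 0 else cv2.copyMakeBorder(cv2.resize(b,(360,270)),0,90,0,0,cv2.BORDER_CONSTANT)]))
```

```text
False
[ 0.50559149 -0.09681893  0.08515446] [ 0.20755294  0.32489271 -0.14672728] 6.642365458293616e-05 30.3667
```

View pics/m.png

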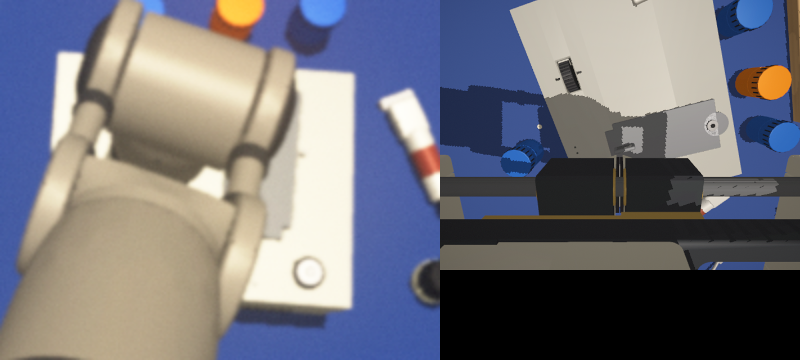

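Run:
```python
from h import *
p=P((-.02,.06),TH,T0); c=arm.camera_params("side")
def shot():
    s=arm.get_state(); i=arm.snapshot("side"); T=c["cam_to_world"]
    uv=[]
    for dz in(0,-.022):
        C=T[:3,:3].T@(s["eef_pos"]+[0,0,dz]-T[:3,3]); u=c["mtx"]@C; uv.append(u[:2]/u[2])
    u0,v0=(uv[0]+.5).astype(int); cr=i[v0-60:v0+40,u0-50:u0+50].copy()
    cr=cv2.resize(cr,(400,400),interpolation=cv2.INTER_CUBIC)
    for u in uv:
        x,y=((u-[u0-50,v0-60])*4).astype(int); cv2.line(cr,(x-60,y),(x-30,y),(0,0,255),1);cv2.line(cr,(x+30,y),(x+60,y),(0,0,255),1)
    return cr
a=shot(); arm.movel([*p,.085],v=.1); b=shot(); cv2.imwrite("pics/n.png",np.hstack([a,b])); arm.movel([*p,.15],v=.2); print(arm.get_state()["time_s"])
```

```text
31.9667
```

View pics/n.png

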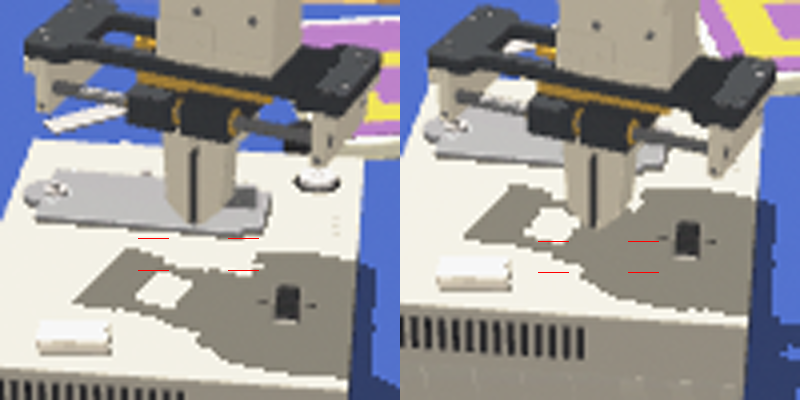

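The side crops show the closed fingertips at crop (195,223) on the left and (590,228) on the right. That is about 30 mm above where the stated 22 mm would put them (red marks), so the real tip is higher than I assumed. I'll probe for the true tip height on the bare top.

Run:
```python
from h import *
p=P((-.02,.06),TH,T0); arm.movel([*p,.09],v=.15)
print(arm.movel([*p,.055],v=.02,threshold=3)); s=arm.get_state(); print(s["eef_pos"],s["force"],s["time_s"])
arm.movel([*p,.13],v=.15)
print(ray("top",(162,198),.066))
```

```text
True
[ 0.50546085 -0.09678495  0.07145738] [-1.02152491 -0.02194153  5.73099225] 33.5167
[0.60335074 0.33185215]
```

Contact came at TCP z 0.0715 on the 0.085 top, so the tip lies 13.5 mm behind the reported TCP. With that corrected, I'll swing the cover.

```bash
echo 'TIP=.0135' >> h.py
python3 - <<'E'
from h import *
z=.0965-TIP
p,q=pose(.045,.022); arm.goto([*p,.13],q)
print(arm.movel([*p,z],v=.08,threshold=4)); s=arm.get_state(); print(s["eef_pos"],s["force"]); f=s["force"]
for a in np.linspace(.045,1.70,7):
    mv(a,.0115,z,v=.1); print(round(a,2),(arm.get_state()["force"]-f).round(1))
mv(1.70,.025,z,v=.1); mv(1.70,.03,.15,v=.25)
b=P((-.12,.0),TH,T0); arm.movel([*b,.25],ori=down(TH),v=.3)
s=arm.get_state(); i=arm.snapshot("wrist"); cv2.imwrite("pics/w6.png",i)
print(cover(i,"wrist",wristT(s)),s["time_s"])
E
```

```text
False
[ 0.48198657 -0.23207214  0.08329527] [-0.36493453 -0.22469345 -0.38171663]
0.04 [ 0.9  0.3 -0.8]
0.32 [ 0.3 -1.1  0.5]
0.6 [-0.4 -0.  -0.8]
0.87 [0.7 0.3 0.6]
1.15 [ 0.8  0.2 -0.4]
1.42 [ 1.  -0.6 -0.1]
1.7 [0.6 0.2 0.5]
(np.float64(0.6166056166056166), np.float64(1.3877787807814457e-17)) 40.1167
```

```bash
cat >> h.py <<'E'
def ascii(img,n,T,z=.0905):
    g=cv2.cvtColor(rect(img,n,z,T),cv2.COLOR_BGR2GRAY); g=cv2.resize(g,(24,30),interpolation=cv2.INTER_AREA)
    # rows: x from +.115 down; cols: y from + to - (as the top camera sees it)
    print('\n'.join(' '.join('%3d'%v for v in r) for r in g.T[::-1,::-1]))
E
python3 - <<'E'
from h import *
s=arm.get_state(); ascii(cv2.imread("pics/w6.png"),"wrist",wristT(s))
E
```

```text
0   0   0   0   0   0   0   0   0   0   0   0   0   0   0   0   0   0   0   0   0   0   0   0   0   0   0   0   0   0
  0   0   0   0   0   0   0   0   0   0   0   0   0   0   0   0   0   0   0   0   0   0   0   0   0   0   0   0   0   0
  0   0   0   0   0   0   0   0   0   0   0   0   0   0   0   0   0   0   0   0   0   0   0   0   0   0   0   0   0   0
  0   0   0   0   0   0   0   0   0   0   0   0   0   0   0   0   0   0   0   0   0   0   0   0   0   0   0   0   0   0
  0   0   0   0   0   0   0   0   0   0   0   0   0   0   0   0   0   0   0   0   0   0   0   0   0   0   0   0   0   0
  0   0   0   0   0   0   0   0   0   0   0   0   0   0   0   0   0   0   0   0   0   0   0   0   0   0   0   0   0   0
 39  88 100 108  83  88  88  89  89  89  89  89  89  89  89  89  89  84  74  61  54  74  88  88  88  87  87  87  87  58
 86 193 217 236 188 198 199 201 202 203 204 205 206 207 208 209 209 210 180 149 146 146 147 165 201 199 198 195 194 129
 87 194 215 237 195 201 203 204 206 207 209 210 212 213 214 215 217 218 191 165 166 162 163 152 201 202 201 198 196 130
 88 195 188 158 173 20
[... 1077 characters left out ...]
 204 204 191 122 109 117 128 211 211 210 209 209 208 207 206 205 204 204 203 200 176 197 198 198 134
 93 197 199 200 202 204 206 194  64  78  65  82 214 213 212 211 211 210 209 208 207 206 205 203 125 177 157 199 197 134
 93 196 197 198 198 199 200 194 175 161 175 181 203 203 203 202 202 201 201 201 200 200 199 195 137 199 181 195 196 134
 94 195 195 196 196 196 196 196 196 195 196 196 196 196 196 196 196 196 192 192 192 196 196 196 139 157 168 195 195 133
 94 194 195 195 195 195 195 195 195 195 195 195 195 195 195 195 195 195 195 195 195 195 195 195 195 195 195 194 194 133
 89 115 115 115 116 116 116 116 111 116 116 118 117 113 114 115 113 118 118 118 118 113 118 118 118 118 118 118 118 100
```

The brightness map shows the 85 x 50 mm window pane uncovered and no cover left of it. I'll confirm the angle from further back, then press the button.

Run:
```python
from h import *
b=P((-.06,.0),TH,T0); arm.movel([*b,.27],v=.3)
s=arm.get_state(); i=arm.snapshot("wrist"); cv2.imwrite("pics/w7.png",i); T=wristT(s)
c=cover(i,"wrist",T); print(c,s["time_s"])
ascii(i,"wrist",T)
if c[1]>1.58 and c[0]>.85:
    p=P((-.085,-.105),TH,T0); arm.movel([*p,.11],v=.25)
    print(arm.movel([*p,.066],v=.02,threshold=6)); s=arm.get_state(); print(s["eef_pos"],s["force"]); arm.pause(.15)
    arm.movel([*p,.11],v=.15); print(arm.get_state()["time_s"])
```

```text
(np.float64(0.8778998778998779), np.float64(1.6400000000000003)) 40.525
 77 124 125 126 126 127 127 132 158 171 152 152 152 152 152 151 151 151 151 150 150 144 128 124 124 124 124 122 121  98
 80 185 186 186 187 187 187 157  97 108 121 153 153 153 153 153 153 153 152 152 152 153 175 186 186 186 186 185 185 129
 81 186 187 187 187 187 188 158 159 130 123 154 154 154 154 154 154 154 154 153 169 177 159 184 187 187 186 186 186 130
 81 187 188 188 188 188 188 154 178 156 155 155 155 155 155 155 155 155 155 155 177 154 155 175 187 187 187 187 186 131
 83 188 188 188 189 189 189 168 157 156 156 156 156 156 156 156 156 156 156 156 165 170 156 185 188 188 188 188 187 131
 83 188 208 221 177 190 190 190 176 166 162 158 153 148 148 155 157 157 157 157 157 160 185 190 190 189 189 188 188 132
 84 189 215 232 177 190 190 191 191 191 191 191 191 191 186 173 170 163 160 156 147 167 191 190 190 190 190 189 189 132
 84 190 212 231 185 195 196 198 199 200 201 202 203 204 205 206 207 208 181 155 153 153 153 157 198 197 195 193 191 133
 85 190 209 231 190 195 196 198 199 201 202 203 205 206 207 209 210 
[... 1240 characters left out ...]
185 185 130
 88 184 185 186 186 161 100 101  42  37  35  51 101 101 104 102 101 101 114 119 120 114 100 100  97 168 135 184 184 130
 88 184 184 184 185 158 100 100  98  86  97  99 100 100 100 100 100 103 112 119 119 103 100  99 118 185 171 178 184 129
 88 183 183 183 183 151 100 100 100 100 100 100 100 100 100 100 100 104 174 179 179 129 100 100 122 158 163 183 183 129
 88 183 183 183 183 155 100 100 100 100 100 100 100 100 100 100 100 100 144 184 184 129 100 100 156 183 183 183 183 129
 82  97  97  99  99  95  84  67  52  52  52  53  53  53  53  53  53  53  55  72  72  59  69  85  95 101 104 103 103  91
True
[ 0.42973218 -0.25713982  0.07345627] [-0.74829659  0.17859947  5.3717372 ]
43.6917
```

The cover is at about 1.64 rad. The button bottomed with the tip at z 0.087, the full 4 mm. Next is the wheel: a first stroke, then measuring the line by code.

```bash
cat >> h.py <<'E'
def wheel(name):
    arm.movel([*P((-.15,.055),TH,T0),.2],v=.3); s=arm.get_state(); i=arm.snapshot("wrist"); cv2.imwrite(f"pics/{name}.png",i)
    T=wristT(s); K=arm.camera_params("wrist")["mtx"]; g=cv2.cvtColor(i,cv2.COLOR_BGR2GRAY); A=np.arange(-.95,.96,.05); o=[]
    for a in A:
        W=np.array([[*P((-.075+x,.055-.024*np.sin(a)),TH,T0),.069+.024*np.cos(a)] for x in np.linspace(-.005,.005,9)])
        u=((W-T[:3,3])@T[:3,:3])@K.T; u=(u[:,:2]/u[:,2:]).astype(np.float32)
        o.append(cv2.remap(g,u[:,:1].copy(),u[:,1:].copy(),cv2.INTER_LINEAR).mean())
    k=int(np.argmax(o)); print("line",A[k].round(2),"u",u[4],"t",s["time_s"]); print(' '.join(f"{a:.2f}:{v:.0f}" for a,v in zip(A,o)))
def stroke(y0,y1,N=5):
    xy=lambda y:P((-.075,.055+y),TH,T0)
    arm.movel([*xy(y0),.1],v=.3); arm.movel([*xy(y0),.084],v=.1)
    print("hit",arm.movel([*xy(y0),.068],v=.015,threshold=N)); s=arm.get_state(); z=s["eef_pos"][2]; print(z,s["force"])
    zc=z-.0015
    for y in np.linspace(y0,y1,5)[1:]:
        arm.movel([*xy(y),zc],v=.03); s=arm.get_state(); print((s["eef_pos"][2]-z).round(4),s["force"].round(1))
        zc+=np.clip((s["force"][2]-6)*.0002,-.001,.001)
    arm.movel([*xy(y1),.1],v=.15)
E
python3 - <<'E'
from h import *
wheel("v0"); stroke(.007,-.007); wheel("v1")
E
```

```text
line -0.75 u [343.6917  130.67595] t 44.4917
-0.95:193 -0.90:178 -0.85:144 -0.80:181 -0.75:216 -0.70:156 -0.65:69 -0.60:64 -0.55:51 -0.50:59 -0.45:68 -0.40:54 -0.35:49 -0.30:72 -0.25:59 -0.20:53 -0.15:72 -0.10:77 -0.05:85 0.00:96 0.05:128 0.10:105 0.15:99 0.20:89 0.25:98 0.30:73 0.35:62 0.40:67 0.45:67 0.50:54 0.55:53 0.60:68 0.65:66 0.70:52 0.75:55 0.80:66 0.85:64 0.90:52 0.95:57
hit True
0.07841593849965094 [-0.21211953  1.20478907  6.89683851]
0.0002 [-5.4  3.3 21. ]
0.0007 [-3.7  0.2 14.9]
0.0009 [-1.4 -0.4  6.7]
0.0007 [ 0.7 -1.2  3.6]
line -0.3 u [344.3737  130.47795] t 47.925
-0.95:196 -0.90:173 -0.85:127 -0.80:77 -0.75:57 -0.70:54 -0.65:64 -0.60:62 -0.55:50 -0.50:66 -0.45:64 -0.40:44 -0.35:183 -0.30:238 -0.25:195 -0.20:58 -0.15:79 -0.10:78 -0.05:78 0.00:90 0.05:124 0.10:111 0.15:102 0.20:100 0.25:97 0.30:64 0.35:66 0.40:76 0.45:63 0.50:51 0.55:57 0.60:71 0.65:57 0.70:49 0.75:59 0.80:67 0.85:59 0.90:52 0.95:57
```

```bash
cat >> h.py <<'E'
def ticks(name):
    s=arm.get_state(); g=cv2.cvtColor(rect(cv2.imread(f"pics/{name}.png"),"wrist",.085,wristT(s)),cv2.COLOR_BGR2GRAY)
    for x in(-.0885,-.0875,-.0865,-.0635,-.0625,-.0615):
        ys=np.arange(.043,.067,.0005); v=g[((ys+.15)*2000).astype(int),int((x+.12)*2000)]; print("tick x",x,"y",ys[v.argmin()].round(4),v.min(),int(np.median(v)))
E
python3 - <<'E'
from h import *
ticks("v1"); stroke(.005,-.0045); wheel("v2"); ticks("v2")
E
```

```text
tick x -0.0885 y 0.0525 92 208
tick x -0.0875 y 0.053 93 208
tick x -0.0865 y 0.0525 89 208
tick x -0.0635 y 0.0545 170 196
tick x -0.0625 y 0.0535 147 213
tick x -0.0615 y 0.053 106 209
hit True
0.07885060561875121 [-1.23209893  0.19792037  8.69259672]
0.0 [-4.3  2.4 18. ]
0.0004 [-2.5  1.  10.3]
0.0005 [ 0.6 -0.4  4.5]
0.0004 [-1.3  0.   6.5]
line 0.0 u [344.35822 130.5013 ] t 51.2583
-0.95:196 -0.90:171 -0.85:124 -0.80:74 -0.75:53 -0.70:58 -0.65:66 -0.60:55 -0.55:57 -0.50:70 -0.45:57 -0.40:50 -0.35:68 -0.30:63 -0.25:55 -0.20:61 -0.15:83 -0.10:71 -0.05:125 0.00:255 0.05:251 0.10:147 0.15:67 0.20:115 0.25:92 0.30:74 0.35:67 0.40:79 0.45:55 0.50:53 0.55:66 0.60:66 0.65:52 0.70:54 0.75:65 0.80:64 0.85:53 0.90:55 0.95:63
tick x -0.0885 y 0.0525 92 208
tick x -0.0875 y 0.053 94 208
tick x -0.0865 y 0.053 88 208
tick x -0.0635 y 0.0545 171 198
tick x -0.0625 y 0.0535 147 213
tick x -0.0615 y 0.053 106 209
```

The line sits about 1.5 mm from the ticks in the same picture (about -0.06 rad), which is within tolerance. The arm is clear, so I'm handing in.

Run:
```python
from plant import arm
print(arm.close_job())
```

```text
the job is handed in; nothing more can be done
None
```

I handed the job in at about 51 s, and the hand-in returned no verdict: the jar stands upright in the tray, the cover is aside at about 1.64 rad, the button was pressed its full 4 mm, and the focus line is about 0.06 rad from the ticks; all of this is by my own measurements, and the first cover pass missed because the fingertips sit higher than stated.

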